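Clamp a knotted burl in a sliding carving clamp

TASK

Clamp the knotted wood burl ready for carving: slide the blue carriage along its rails until it has pushed the burl snugly into the cork V jaw and the carriage's sprung rubber pad is pressed roughly halfway in, neither slack nor bottomed, and never squeeze the burl hard. Then slide the orange lock on the carriage all the way across to the end with the green dot, and leave the clamp holding the burl by itself. Do not disturb the gouges, the mallet or the wax tin lying around.

Things in the scene. Friction and masses are not known exactly. Their poses are not given: they have to be found in the camera images.
- bed: Fixed wooden bed of the carving clamp, 170 mm wide (its x) and 450 mm long (its y, -180 to +270 mm), top face 20 mm above the bench, with two aluminium rails 8 mm higher along its long edges, 138 mm apart inside. Origin on the bench, mid-width; +y runs from the V jaw to the carriage. The clamp is fixed, turned up to 0.35 rad from the bench's axes.
- vjaw_mouth (a point): Deepest line of the fixed V jaw, 27 mm above the bed's top. Its two cork faces, each 60 mm wide and 50 mm high, open towards the bed's +y, about 26 degrees either side of the bed's x axis. The blue jaw block is 60 mm high above the bed.
- burl: Loose knotted brown wood burl with a flower on top, 65 mm high, 150 to 310 g, standing on the bed between V jaw and pad, turned any way. Irregular outline: its side is 37 to 60 mm from the origin depending on direction, so where it seats must be felt. It slides on the bed at 1 to 3 N. Origin mid-underside, z up.
- carriage: Blue carriage on the rails; origin at the middle of its deck's front (V jaw side) edge, 29 mm above the bench; axes as the bed's. Slides 170 mm along the bed's y, from y = +115 mm (open) to -55 mm in the bed's frame; closing is -y. Friction of 8 to 12 N holds it where it is left. Deck 166 x 150 mm, top 41 mm above the bench; a plate 110 mm wide at its front reaches 70 mm above the bench.
- pad_seat (a point): Point on the carriage where the face of its sprung pad stands when not pressed: 25 mm in front of the deck's front edge, 47 mm above the bench (moves with the carriage, not with the pad). The black rubber pad, 60 mm wide, 38 mm high, 15 mm thick, sits on two brass-coiled stems; it starts to give at 3 N and bottoms after 10 mm at 8.5 N.
- carriage_grip (a point): Grip point of the carriage's yellow upright handle, 18 mm below its top. The handle is a block 34 mm along the bed's x, 18 mm along its y, rising from the deck (41 mm above the bench) to 111 mm. This point is 55 mm behind the deck's front edge, 80 mm behind the unpressed pad's face, and moves with the carriage.
- lock (a joint): Travel of the orange lock across the carriage deck, in m: 0 is at the red dot's end (the bed's +x), 0.034 is at the stop by the green dot (the bed's -x, towards the robot), fully locked. Friction about 2 N.
- lock_top (a point): Middle of the top of the orange lock grip, a block 16 mm along the bed's x (its sliding direction), 14 mm along the bed's y and 26 mm high above the deck; its top is 68 mm above the bench. It stands 70 mm behind the yellow handle's middle and moves with the carriage.
- vjaw: The fixed V jaw as a whole, part of the clamp; origin in the middle of its width, on the bed's top, 9 mm behind the V's deepest line.
- gouge_a: Loose carving gouge with a yellow handle, 220 mm long and 25 mm thick, lying beside the clamp on the side away from the robot, roughly along it; origin on the bench near the middle of its length, blade towards its +y. Leave alone.
- gouge_b: Loose carving gouge with a pale wooden handle, same size, lying beyond the first; origin alike. Leave alone.
- mallet: Loose wooden carver's mallet standing on its head, 88 mm thick, 205 mm high, to the right of the clamp; origin under its middle. Leave alone.
- waxtin: Loose amber tin of wax, 72 mm across and 45 mm high, to the left of the clamp; origin under its middle. Leave alone.
There are look-alikes about, which are no part of the job. Of the things that look like the burl, the largest one is meant.

How it is judged:
By the outcome, as a careful person would: the job done as asked, in the order asked, and still so for the second after the job is handed in, with the robot touching nothing.
It also fails if it takes over 51 s, if anything falls off the work surface, if the arm or the gripper's body presses on something with over 40 N, if the wrist force passes 120 N, or if a joint passes its speed limit or range.

ROBOT

A 6-joint arm with a two-finger parallel gripper is mounted at the origin on the work surface. World frame = base frame: x ahead of the robot, y to its left, z up, the work surface at z = 0. Lengths are in m, angles in rad, forces in N, time in s.
With the tool pointing down it reaches from about 0.375 to 0.75 m from the base axis. Payload 9 kg.
Tool frame: the origin (TCP) lies at the centre of the arm's flange, where the gripper is bolted on; the fingertips stand 173 mm ahead of it and the grasp point (between the pads) lies 155 mm ahead of it; z points along the fingers, y is the line along which they close (so a half turn about z gives the same grasp; the last joint's range is limited). The gripper opens to 85 mm and grips with 20 to 120 N. Pads are 22 mm wide; open, the fingers measure 114 mm over their backs; the gripper's body (76 mm by 85 mm) begins 54 mm behind the grasp point. The pads swing forward as they close: fully open they stand 13 mm farther back than shut.
Start: joints at [-1.555, 0.104, 0.097, 1.564, 0, 1.353], TCP at [0.139, -0.584, 0.405] pointing down, gripper open.
Joint ranges: [-2.99, 2.99], [-0.84, 1.86], [-1.1, 1.16], [-1.84, 2.11], [-1.51, 1.56], [-3.14, 3.14]. Speed limits (rad/s): [2.22, 2.22, 2.57, 3.14, 3.14, 3.14].

INTERFACE

Orientations are given as a rotation vector (axis times angle).
In Python, from station import manip gives the robot as it stands.
- The arm moves only by the tool servo_tool, never from a script. Its argument "plan" is text: rows parted by semicolons, each of 6 numbers parted by spaces: the shift along the tool's x, y, z scaled (see below), then the turn, a rotation vector about the tool's x, y, z scaled (see below). A call has 1 to 20 rows; each row shifts and turns the commanded pose from where the row before left it, along the tool's axes as they then stand; what a row does not reach is not made up. The controller multiplies each number of a shift by 0.5 m and each number of a turn by 180 degrees. A row lasts 1/8 s, in which the tool goes at most 62.5 mm and 10.7 degrees, less where a joint would pass 70% of its speed; a pose out of reach is approached as far as the arm can. A call with a number of a shift or a turn outside -1 to 1 is refused whole. A call with a gripper value outside its range is refused whole. "hand" is the closure, from 0 (fully open) to 1 (shut), set as the call begins (left out, the last holds). The fingers move at their own pace and stop on an object; "newtons" is the grip in N (left out, the last holds). Time passes only in rows, so rows that do not move let the fingers close. It gives the time, the measured TCP pose, the force, the opening and the grip force at its end, in the units of the state.
- manip.state(): the state, without advancing time (a new reading comes with each control period).
- manip.snapshot(name): name is "scene" or "side" or "wrist"; returns a dict with "img" (420x560x3 uint8, blue, green, red), "z_map" (420x560 float32, m along the optical axis (not along the pixel's ray), 0 where there is no reading), "K" (3x3 intrinsics, pixels), "view" (4x4, takes a point from world to camera coordinates). Camera axes: x right, y up, looking along -z (the intrinsics and any distortion apply to the point x, -y, -z); pixel columns grow to the right and rows downward; lengths in m; the calibration is good to about 2 mm. A picture is of the moment at which its call begins.
- manip.close_job(): hands the job in; it is judged then, once.
The state is a dict: "time_s": time; "qpos": joint angles; "dq": joint speeds; "joint_torque": joint torques, N m; "position": TCP position; "orientation": TCP orientation; "ft_force": force on the tool from outside, world axes, zero at the start; "ft_torque": the same for the moment, N m; "grip_width": finger opening in m; "grasp_force": force on a finger pad.
Only numpy, scipy, OpenCV 4.12 (cv2) and the standard library are available. Lean on these libraries where they do the work, as an engineer would, in place of code of your own. Each camera call takes 0.05 s, during which the arm holds its last target. There are 200 camera calls.

## Working session

There is one attempt and no reset: what is moved stays moved. The work goes in short steps, Python scripts to look and compute and a tool call to move; the robot and the scene stay as the last step left them, time stands still between calls to the robot, and variables do not carry over. Pictures are saved under pics/ and viewed, at most 10 in all, crops included, and the job is handed in when it is done.

Besides the shell and the picture viewer there is one more tool, called after "Call:" in YAML: its name, and indented under it one key for each argument. servo_tool: Moves the arm, as the interface text tells. Its arguments: {"type":"object","properties":{"plan":{"type":"string"},"hand":{"type":"number"},"newtons":{"type":"number"}},"required":["plan"]}

```bash
mkdir -p pics; cat > h.py <<'E'
import numpy as np, cv2
from station import manip
from scipy.spatial.transform import Rotation as R
def snap(n,f=None):
    s=manip.snapshot(n)
    if f: cv2.imwrite('pics/'+f,s['img'])
    np.savez('/tmp/'+n+'.npz',**s); return s
def world(s):
    z=s['z_map'];K=s['K'];v,u=np.mgrid[:z.shape[0],:z.shape[1]]
    x=(u-K[0,2])/K[0,0]*z;y=(v-K[1,2])/K[1,1]*z
    p=np.stack([x,-y,-z,np.ones_like(z)],-1)
    w=p@np.linalg.inv(s['view']).T
    w=w[...,:3]; w[z==0]=np.nan; return w
E
python3 - <<'E'
from h import *
s=snap('scene','scene.png');t=snap('side','side.png')
print(s['K'],s['view'],t['view'],manip.state())
E
```

```text
[[508.70860419   0.         284.67657607]
 [  0.         508.70860419 208.07008603]
 [  0.           0.           1.        ]] [[ 0.61986163  0.78449286 -0.01850701 -0.39195907]
 [-0.47403643  0.39314313  0.78786289  0.19686434]
 [ 0.62534872 -0.47959298  0.61557254 -1.83532275]
 [ 0.          0.          0.          1.        ]] [[-0.88376327 -0.46765503  0.01616363  0.55538577]
 [ 0.3171718  -0.57327163  0.75548772 -0.27076566]
 [-0.34404148  0.67279894  0.65496339 -0.96001826]
 [ 0.          0.          0.          1.        ]] {'time_s': 0.1, 'qpos': array([-1.55469267e+00,  1.04635458e-01,  9.65597367e-02,  1.56389511e+00,
        1.30807165e-05,  1.35312500e+00]), 'dq': array([-5.00573482e-04,  9.45544802e-06,  3.07591166e-03,  1.77505559e-04,
       -1.20812450e-03,  1.32437065e-03]), 'joint_torque': array([ 4.82615622e-03, -5.58200920e+01,  5.04725718e+01,  1.28937114e-02,
       -2.93601670e-04, -3.37523340e-05]), 'position': array([ 0.13901707, -0.58357869,  0.40400937]), 'orientation': array([-3.11899652e+00, -3.66241138e-01, -2.05987904e-04]), 'ft_force': array([-0.56296619,  0.03118942, -0.01349377]), 'ft_torque': array([-0.02113925, -0.02521912, -0.00704949]), 'grasp_force': 0.0, 'grip_width': 0.08556570351672942}
```

View pics/scene.png

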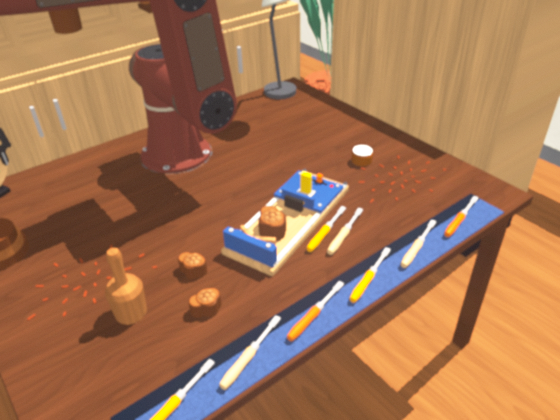

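View pics/side.png

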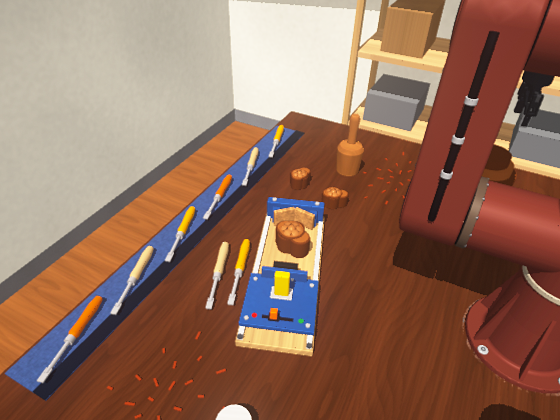

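Scene: the clamp's burl is at (272,222). The look-alikes at (192,265) and (205,302) are smaller and off the clamp, so the one on the bed is meant. Side view: yellow handle (282,283), orange lock (273,314) by the red dot, green dot (301,321). I'll measure these and confirm with a crop.

```bash
python3 - <<'E'
from h import *
s=dict(np.load('/tmp/side.npz'));w=world(s);im=s['img'];hsv=cv2.cvtColor(im,cv2.COLOR_BGR2HSV)
c=im[190:360,220:345];cv2.imwrite('pics/crop.png',cv2.resize(c,None,fx=4,fy=4,interpolation=cv2.INTER_CUBIC)[:600])
def reg(lo,hi,box):
    m=cv2.inRange(hsv,np.array(lo),np.array(hi))>0; b=np.zeros_like(m);b[box[1]:box[3],box[0]:box[2]]=1
    return w[m&b&~np.isnan(w[...,0])]
y=reg((22,150,120),(35,255,255),(268,262,298,300)); zt=y[:,2].max();print('handle',len(y),zt)
t=y[y[:,2]>0.106];print('top',t.mean(0),t.min(0),t.max(0),cv2.minAreaRect((t[:,:2]*1000).astype(np.float32)))
o=reg((5,150,120),(18,255,255),(262,302,288,324));t=o[o[:,2]>0.064];print('lock',len(o),o[:,2].max(),t.mean(0),cv2.minAreaRect((t[:,:2]*1000).astype(np.float32)))
b=reg((100,120,60),(125,255,255),(235,270,325,335));d=b[abs(b[:,2]-.041)<.003];print('deck',len(d),cv2.boxPoints(cv2.minAreaRect((d[:,:2]*1000).astype(np.float32))),cv2.minAreaRect((d[:,:2]*1000).astype(np.float32)))
# jaw block top
b=reg((100,120,60),(125,255,255),(260,190,330,225));d=b[abs(b[:,2]-.08)<.003];print('jaw',len(d),cv2.minAreaRect((d[:,:2]*1000).astype(np.float32)))
# burl
b=w[215:262,268:315].reshape(-1,3);b=b[(b[:,2]>.05)];print('burl',cv2.minAreaRect((b[:,:2]*1000).astype(np.float32)),b[:,2].max())
for n in [(301,321),(254,313)]: print(w[n[1],n[0]])
E
```

```text
handle 339 0.11503034512316812
top [0.52129272 0.17409121 0.11106489] [0.5057502  0.16158228 0.10618988] [0.53829042 0.18391155 0.11503035] ((521.6995239257812, 173.9058380126953), (32.25318908691406, 17.10531997680664), 20.045141220092773)
lock 78 0.0727067037174739 [0.50574973 0.24140036 0.06783301] ((506.61810302734375, 240.7025909423828), (15.24270248413086, 14.773049354553223), 27.843229293823242)
deck 2613 [[412.60278 234.79065]
 [463.16638  93.61641]
 [618.3843  149.20996]
 [567.8207  290.38422]] ((515.4935302734375, 192.00030517578125), (164.8733673095703, 149.95614624023438), 19.705730438232422)
jaw 276 ((623.9830932617188, -107.00848388671875), (157.30897521972656, 30.805768966674805), 19.65707778930664)
burl ((571.517333984375, -0.9189987182617188), (112.86620330810547, 195.00634765625), 28.763675689697266) 0.08901841649141828
[0.44897976 0.21954546 0.04165945]
[0.55044304 0.25038848 0.04167078]
```

View pics/crop.png

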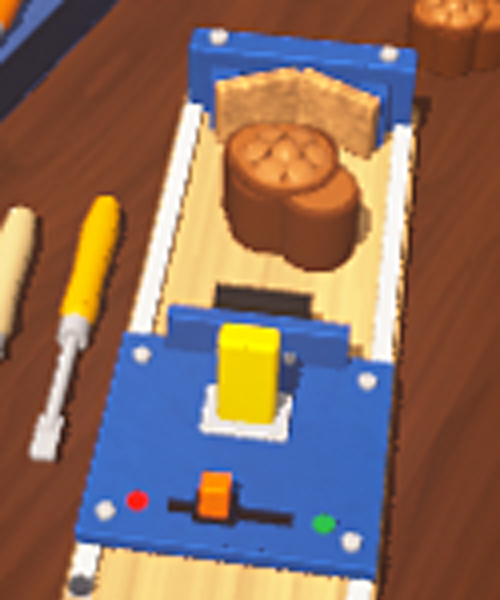

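The crop confirms it: the large two-lobed burl with the flower stands between the cork V and the pad. The lock is at its red end, handle and lock as measured. I'll grip both along the bed's x axis, so tool yaw is 109.7° for each. Next I'll compute the travel and check the mallet's position.

```bash
cat >> h.py <<'E'
YAW=np.deg2rad(19.7); BX=np.array([np.cos(YAW),np.sin(YAW),0]); BY=np.array([-np.sin(YAW),np.cos(YAW),0])
RT=np.column_stack([BY,BX,[0,0,-1]])
def go(target):
    "shift (tool units) and turn (tool units) from the present pose to TCP target with RT"
    st=manip.state(); Rc=R.from_rotvec(st['orientation']).as_matrix()
    print('turn/180',np.round(R.from_matrix(Rc.T@RT).as_rotvec()/np.pi,4),'shift/.5 now axes',np.round(Rc.T@(np.array(target)-st['position'])/.5,4),'shift/.5 RT axes',np.round(RT.T@(np.array(target)-st['position'])/.5,4))
E
python3 - <<'E'
from h import *
s=dict(np.load('/tmp/side.npz'));w=world(s)
m=w[115:175,335:365].reshape(-1,3);m=m[m[:,2]>.05];print('mallet',np.nanmedian(m,0),m.max(0),m.min(0))
go([.522,.1735,.35])
E
```

```text
mallet [ 0.58058254 -0.42914603  0.10125419] [ 0.62717849 -0.39672195  0.20802627] [ 0.54309454 -0.47641723  0.05043128]
turn/180 [-2.00e-04 -4.00e-04 -5.35e-01] shift/.5 now axes [ 1.0959 -1.2954  0.1098] shift/.5 RT axes [1.1673 1.2315 0.108 ]
```

Call:
servo_tool:
  plan: "0 0 0 0 0 -0.0594;0 0 0 0 0 -0.0594;0 0 0 0 0 -0.0594;0 0 0 0 0 -0.0594;0 0 0 0 0 -0.0594;0 0 0 0 0 -0.0594;0 0 0 0 0 -0.0594;0 0 0 0 0 -0.0594;0 0 0 0 0 -0.0594;0.05 0.11 0 0 0 0;0.05 0.11 0 0 0 0;0.05 0.11 0 0 0 0;0.05 0.11 0 0 0 0;0.05 0.11 0 0 0 0"
  hand: 0.3

```text
time_s: 1.85
position: [0.3571, -0.372, 0.4044]
orientation: [-1.811, -2.567, -0.0]
ft_force: [0.6, -0.8, 0.7]
grip_width: 0.0594
grasp_force: 0.0
```

Call:
servo_tool:
  plan: "0.092 0.068 0.01 0 0 0;0.092 0.068 0.01 0 0 0;0.092 0.068 0.01 0 0 0;0.092 0.068 0.01 0 0 0;0.092 0.068 0.01 0 0 0;0.092 0.068 0.01 0 0 0;0.092 0.068 0.01 0 0 0;0.092 0.068 0.01 0 0 0;0.092 0.068 0.01 0 0 0;0.092 0.068 0.01 0 0 0;0 0 0 0 0 0"

```text
time_s: 3.22
position: [0.5216, 0.177, 0.3532]
orientation: [-1.803, -2.57, 0.002]
ft_force: [-0.4, -0.5, -0.1]
grip_width: 0.0597
grasp_force: 0.0
```

```bash
python3 - <<'E'
from h import *
st=manip.state();print(st['time_s'],st['position'],st['qpos'],st['grip_width'],st['ft_force'])
s=snap('wrist','w1.png');w=world(s);hsv=cv2.cvtColor(s['img'],cv2.COLOR_BGR2HSV)
def top(lo,hi,z,n):
    m=(cv2.inRange(hsv,np.array(lo),np.array(hi))>0)&(abs(w[...,2]-z)<.004)&(np.hypot(w[...,0]-.515,w[...,1]-.2)<.09)
    t=w[m];r=cv2.minAreaRect((t[:,:2]*1000).astype(np.float32));print(n,len(t),r,np.median(t[:,2]))
    return np.array([*r[0],0])/1000
top((22,150,100),(35,255,255),.111,'handle');top((5,150,100),(18,255,255),.068,'lock')
go([.522,.1735,.095+.155])
E
```

```text
3.225 [0.5216434  0.17702823 0.35315462] [ 8.95725027e-02 -4.82064896e-02 -1.51048218e-01  1.47026464e+00
  4.31730298e-04  1.31325282e+00] 0.05973807723819951 [-0.41204191 -0.52227185 -0.07598025]
handle 1261 ((521.3342895507812, 171.56207275390625), (32.77693557739258, 17.641965866088867), 19.7098331451416) 0.1104522346017896
lock 136 ((505.7066955566406, 239.4542999267578), (15.77442741394043, 13.137341499328613), 19.857437133789062) 0.06715765248690111
turn/180 [-0.0006 -0.0001  0.0006] shift/.5 now axes [-0.0038 -0.      0.2073] shift/.5 RT axes [-0.0038 -0.0004  0.2073]
```

View pics/w1.png

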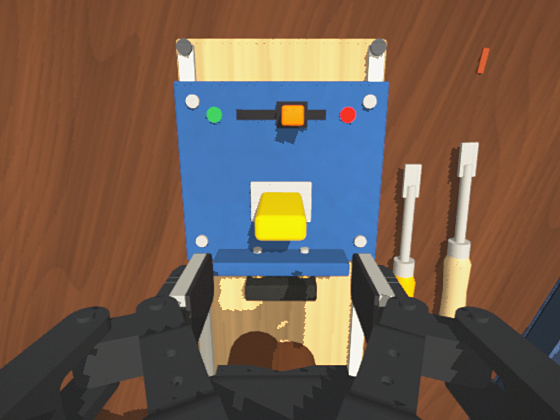

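Wrist view: the handle top is at (281,215) and the lock at (291,115), part way along its slot from the red end. Clearance on both sides is good, so I'll descend and grip.

Call:
servo_tool:
  plan: "-0.004 0 0.07 0 0 0;-0.005 0 0.07 0 0 0;0 0 0.045 0 0 0;0 0 0.022 0 0 0;0 0 0 0 0 0"

```text
time_s: 3.9
position: [0.5232, 0.1689, 0.251]
orientation: [-1.811, -2.566, 0.001]
ft_force: [-0.3, -0.0, -0.3]
grip_width: 0.0595
grasp_force: 0.0
```

Call:
servo_tool:
  plan: "0 0 0 0 0 0;0 0 0 0 0 0;0 0 0 0 0 0;0 0 0 0 0 0;0 0 0 0 0 0;0 0 0 0 0 0"
  hand: 1
  newtons: 50

```text
time_s: 4.65
position: [0.523, 0.1693, 0.2527]
orientation: [1.81, 2.567, -0.003]
ft_force: [-8.7, -4.1, 10.0]
grip_width: 0.0332
grasp_force: 53.5
```

Call:
servo_tool:
  plan: "0 -0.002 -0.003 0 0 0;0 0 0 0 0 0"

```text
time_s: 4.9
position: [0.5227, 0.1691, 0.2528]
orientation: [1.81, 2.566, 0.0]
ft_force: [3.9, -1.9, -5.4]
grip_width: 0.0333
grasp_force: 52.5
```

```bash
python3 - <<'E'
from h import *
s=dict(np.load('/tmp/side.npz'));w=world(s);im=s['img'];hsv=cv2.cvtColor(im,cv2.COLOR_BGR2HSV)
o=np.array([.5217,.1725,0])
a=(w-o)@BX; b=(w-o)@BY; z=w[...,2]
f=np.load('/tmp/side.npz')
inb=(abs(a)<.075)&(z>.035)&(z<.1)
m=inb&(b<-.085)&(hsv[...,0]<16)&(hsv[...,1]>150)
ys,xs=np.nonzero(m);print(xs.min(),xs.max(),ys.min(),ys.max())
for lo,hi in [(.035,.05),(.05,.075),(.075,.09)]:
    k=m&(z>lo)&(z<hi)&(b>-.24)
    print(lo,k.sum(),'a',np.percentile(a[k],[1,99])*1000,'b',np.percentile(b[k],[1,50,99])*1000)
j=inb&(abs(z-.08)<.004)&(hsv[...,0]>100)&(b<-.15);print('jaw b',np.percentile(b[j],[1,99]),np.percentile(a[j],[1,99]))
c=inb&(z>.06)&(b<-.15)&(hsv[...,0]<25)&(hsv[...,1]<150)
for x in np.arange(-.06,.07,.015):
    k=c&(abs(a-x)<.006)
    if k.sum()>2:print('cork a',round(x,3),np.round(np.percentile(b[k],[5,50,95]),3),k.sum())
st=manip.state();print(st['position'],st['ft_force'])
E
```

```text
274 323 167 254
0.035 136 a [-48.69408091  38.88270167] b [-183.72525522 -150.54130342 -139.44124931]
0.05 345 a [-49.53987178  39.35924751] b [-217.3061086  -153.62551086 -138.94681515]
0.075 433 a [-42.81665231  37.68398638] b [-219.52891883 -182.00957277 -146.24585391]
jaw b [-0.31236736 -0.28465951] [-0.07323456  0.07365326]
cork a -0.06 [-2.038 -1.166 -0.26 ] 30
cork a -0.045 [-2.047 -2.031 -0.256] 23
cork a -0.03 [-2.054 -2.041 -0.274] 19
cork a -0.015 [-2.062 -2.032 -0.271] 25
cork a 0.0 [-2.068 -2.049 -0.192] 23
cork a 0.015 [-2.064 -2.055 -0.275] 21
cork a 0.03 [-2.076 -2.056 -0.267] 24
cork a 0.045 [-2.08  -2.055 -0.26 ] 25
cork a 0.06 [-2.09  -2.066 -0.293] 28
[0.5227193  0.16911966 0.25278453] [ 3.88895638 -1.93321315 -5.4194762 ]
```

Call:
servo_tool:
  plan: "-0.01 0 0 0 0 0;-0.02 0 0 0 0 0;-0.02 0 0 0 0 0;-0.02 0 0 0 0 0;-0.015 0 0 0 0 0;-0.008 0 0 0 0 0;-0.006 0 0 0 0 0"

```text
time_s: 5.78
position: [0.5389, 0.1238, 0.2528]
orientation: [-1.807, -2.567, -0.005]
ft_force: [1.6, 12.2, -3.3]
grip_width: 0.033
grasp_force: 52.8
```

Call:
servo_tool:
  plan: "-0.006 0 0 0 0 0;-0.006 0 0 0 0 0"

```text
time_s: 6.02
position: [0.5409, 0.1183, 0.2528]
orientation: [-1.807, -2.567, -0.005]
ft_force: [2.3, 11.2, -3.2]
grip_width: 0.0336
grasp_force: 52.8
```

Call:
servo_tool:
  plan: "-0.006 0 0 0 0 0;-0.006 0 0 0 0 0;-0.006 0 0 0 0 0;-0.006 0 0 0 0 0;-0.006 0 0 0 0 0"

```text
time_s: 6.65
position: [0.5459, 0.1044, 0.2528]
orientation: [-1.806, -2.567, -0.006]
ft_force: [1.8, 13.2, -3.9]
grip_width: 0.0331
grasp_force: 52.8
```

Call:
servo_tool:
  plan: "-0.006 0 0 0 0 0;-0.006 0 0 0 0 0;-0.006 0 0 0 0 0"

```text
time_s: 7.02
position: [0.5489, 0.096, 0.2528]
orientation: [-1.806, -2.567, -0.006]
ft_force: [1.8, 12.8, -3.5]
grip_width: 0.0332
grasp_force: 52.8
```

```bash
python3 - <<'E'
from h import *
st=manip.state();print(st['time_s'],(st['position']-[.5227,.1691,0])@BY, st['ft_force']@BY,st['ft_force']@BX)
t=snap('side');c=t['img'][190:330,225:350];cv2.imwrite('pics/s2.png',cv2.resize(c,None,fx=4,fy=4,interpolation=cv2.INTER_CUBIC))
E
```

```text
7.025 -0.07769153406514231 11.39320617078138 6.022666342595075
```

View pics/s2.png

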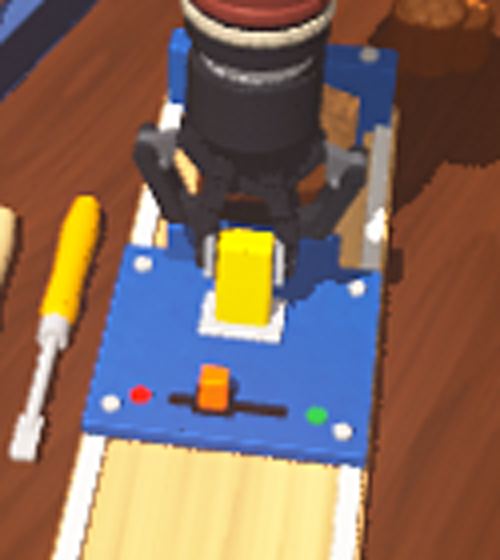

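The carriage slides at about 10 N. It now reads about 11.5 N, so the burl is moving along with it. The arm hides the burl in this view, so I'll go on by feel.

Call:
servo_tool:
  plan: "-0.005 0 0 0 0 0;-0.005 0 0 0 0 0;-0.005 0 0 0 0 0"

```text
time_s: 7.45
position: [0.5514, 0.0889, 0.2528]
orientation: [-1.807, -2.567, -0.006]
ft_force: [2.1, 12.5, -3.2]
grip_width: 0.0331
grasp_force: 52.8
```

Call:
servo_tool:
  plan: "-0.004 0 0 0 0 0;-0.004 0 0 0 0 0"

```text
time_s: 7.7
position: [0.5528, 0.0852, 0.2528]
orientation: [-1.807, -2.567, -0.006]
ft_force: [2.7, 12.7, -3.1]
grip_width: 0.0333
grasp_force: 52.8
```

Call:
servo_tool:
  plan: "-0.004 0 0 0 0 0;-0.004 0 0 0 0 0"

```text
time_s: 7.95
position: [0.5541, 0.0814, 0.2528]
orientation: [-1.807, -2.567, -0.006]
ft_force: [1.5, 12.4, -2.1]
grip_width: 0.0332
grasp_force: 52.8
```

Call:
servo_tool:
  plan: "-0.004 0 0 0 0 0"

```text
time_s: 8.07
position: [0.5548, 0.0795, 0.2528]
orientation: [-1.807, -2.567, -0.006]
ft_force: [1.7, 12.9, -2.7]
grip_width: 0.0334
grasp_force: 52.8
```

Call:
servo_tool:
  plan: "-0.004 0 0 0 0 0"

```text
time_s: 8.2
position: [0.5555, 0.0777, 0.2528]
orientation: [-1.807, -2.567, -0.006]
ft_force: [1.0, 13.1, -3.7]
grip_width: 0.0331
grasp_force: 52.8
```

Call:
servo_tool:
  plan: "-0.004 0 0 0 0 0"

```text
time_s: 8.32
position: [0.5562, 0.0758, 0.2528]
orientation: [-1.807, -2.567, -0.006]
ft_force: [2.4, 13.3, -1.9]
grip_width: 0.0329
grasp_force: 52.8
```

Call:
servo_tool:
  plan: "-0.004 0 0 0 0 0"

```text
time_s: 8.45
position: [0.5568, 0.0739, 0.2528]
orientation: [-1.807, -2.567, -0.006]
ft_force: [2.0, 13.2, -2.4]
grip_width: 0.0334
grasp_force: 52.8
```

Call:
servo_tool:
  plan: "-0.004 0 0 0 0 0"

```text
time_s: 8.57
position: [0.5575, 0.072, 0.2528]
orientation: [-1.806, -2.567, -0.006]
ft_force: [1.6, 14.1, -2.4]
grip_width: 0.0328
grasp_force: 52.8
```

Call:
servo_tool:
  plan: "-0.004 0 0 0 0 0"

```text
time_s: 8.7
position: [0.5582, 0.0701, 0.2527]
orientation: [-1.807, -2.567, -0.006]
ft_force: [2.1, 12.7, -3.1]
grip_width: 0.0331
grasp_force: 52.8
```

Call:
servo_tool:
  plan: "-0.004 0 0 0 0 0"

```text
time_s: 8.82
position: [0.5589, 0.0682, 0.2528]
orientation: [-1.807, -2.567, -0.006]
ft_force: [2.0, 12.7, -1.6]
grip_width: 0.033
grasp_force: 52.8
```

```bash
python3 - <<'E'
from h import *
st=manip.state();print(st['time_s'],(st['position']-[.5227,.1691,0])@BY, st['ft_force']@BY,st['ft_force']@BX)
s=snap('wrist','w2.png')
E
```

```text
8.825 -0.1071583662276684 11.301665899216218 6.170919226156459
```

View pics/w2.png

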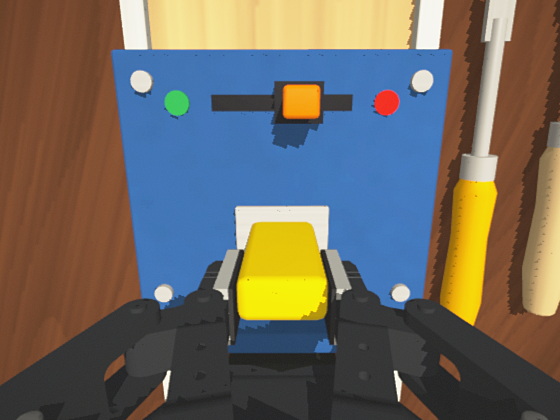

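The handle is held well at (283,275) and the pad is hidden, so I continue in small steps.

Call:
servo_tool:
  plan: "-0.004 0 0 0 0 0"

```text
time_s: 9.0
position: [0.5595, 0.0664, 0.2528]
orientation: [-1.806, -2.567, -0.006]
ft_force: [2.7, 12.8, -3.2]
grip_width: 0.0332
grasp_force: 52.9
```

Call:
servo_tool:
  plan: "-0.004 0 0 0 0 0"

```text
time_s: 9.12
position: [0.5602, 0.0645, 0.2528]
orientation: [-1.806, -2.567, -0.006]
ft_force: [2.1, 14.5, -1.7]
grip_width: 0.0333
grasp_force: 52.9
```

Call:
servo_tool:
  plan: "-0.003 0 0 0 0 0"

```text
time_s: 9.25
position: [0.5606, 0.0633, 0.2528]
orientation: [-1.806, -2.567, -0.007]
ft_force: [1.3, 15.6, -1.6]
grip_width: 0.0334
grasp_force: 53.0
```

Call:
servo_tool:
  plan: "-0.003 0 0 0 0 0"

```text
time_s: 9.38
position: [0.5611, 0.062, 0.2528]
orientation: [-1.806, -2.567, -0.007]
ft_force: [1.5, 16.5, -1.5]
grip_width: 0.0333
grasp_force: 53.0
```

Call:
servo_tool:
  plan: "-0.002 0 0 0 0 0"

```text
time_s: 9.5
position: [0.5614, 0.0611, 0.2528]
orientation: [-1.806, -2.567, -0.007]
ft_force: [1.3, 17.0, -1.7]
grip_width: 0.0332
grasp_force: 53.0
```

Call:
servo_tool:
  plan: "-0.002 0 0 0 0 0"

```text
time_s: 9.62
position: [0.5617, 0.0602, 0.2528]
orientation: [-1.805, -2.567, -0.007]
ft_force: [0.9, 16.3, -1.1]
grip_width: 0.0334
grasp_force: 53.0
```

```bash
python3 - <<'E'
from h import *
st=manip.state();print(st['time_s'],(st['position']-[.5227,.1691,0])@BY, st['ft_force']@BY,st['ft_force']@BX)
t=snap('side');w=world(t);hsv=cv2.cvtColor(t['img'],cv2.COLOR_BGR2HSV)
s=snap('scene');c=s['img'][160:280,210:360];cv2.imwrite('pics/s3.png',cv2.resize(c,None,fx=5,fy=5,interpolation=cv2.INTER_CUBIC))
E
```

```text
9.625 -0.11564240062657855 14.996087801654623 6.350621292494598
```

View pics/s3.png

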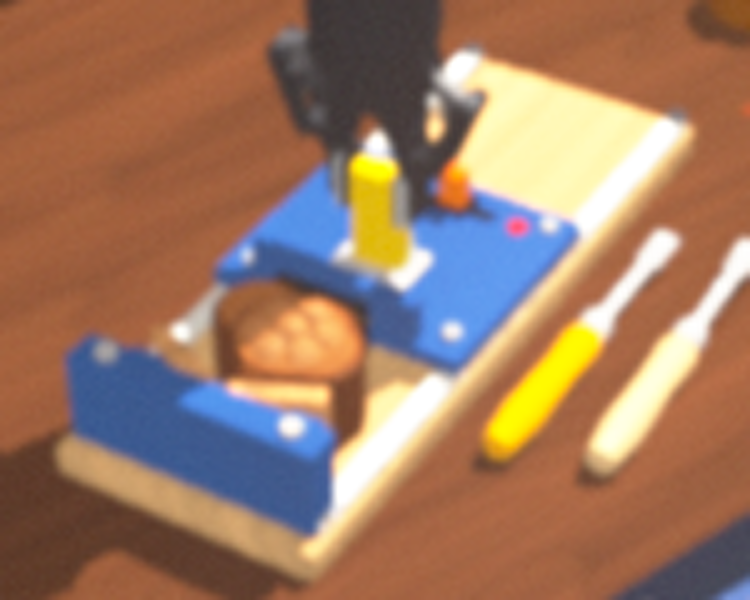

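The burl is between the V jaw and the pad. By position the pad is pressed about 5 mm, by force about 4 mm. I'll add 0.4 mm, release, and look from above.

Call:
servo_tool:
  plan: "-0.0008 0 0 0 0 0;0 0 0 0 0 0"

```text
time_s: 9.98
position: [0.5618, 0.0599, 0.2528]
orientation: [-1.805, -2.567, -0.007]
ft_force: [0.9, 16.3, -1.7]
grip_width: 0.0336
grasp_force: 53.0
```

Call:
servo_tool:
  plan: "0 0 0 0 0 0;0 0 0 0 0 0;0 0 0 0 0 0;0 0 -0.02 0 0 0;0 0 -0.06 0 0 0;-0.04 0 -0.06 0 0 0;-0.05 0 -0.05 0 0 0;-0.03 0 0 0 0 0;0 0 0 0 0 0"
  hand: 0.3

```text
time_s: 11.1
position: [0.5824, 0.0005, 0.347]
orientation: [-1.812, -2.566, 0.001]
ft_force: [-0.3, -0.2, -0.1]
grip_width: 0.06
grasp_force: 0.0
```

```bash
python3 - <<'E'
from h import *
st=manip.state();print(st['time_s'],st['position'])
s=snap('wrist','w3.png');w=world(s);hsv=cv2.cvtColor(s['img'],cv2.COLOR_BGR2HSV)
o=np.array([.5217,.1725,0]);a=(w-o)@BX;b=(w-o)@BY;z=w[...,2]
m=(cv2.inRange(hsv,(22,150,100),(35,255,255))>0)&(abs(z-.111)<.004)&(abs(a)<.03)
t=w[m];r=cv2.minAreaRect((t[:,:2]*1000).astype(np.float32));h=np.array([*r[0],0])/1000;bh=(h-o)@BY;print('handle',len(t),r,'b',bh)
o=h; a=(w-o)@BX;b=(w-o)@BY
# profile along b at small a
for x in (-.02,-.01,.0,.01,.02):
    k=(abs(a-x)<.0015)&(b<-.03)&(b>-.12); i=np.argsort(b[k]); 
    print(x,[(int(round(p*1000)),int(round(q*1000))) for p,q in zip(b[k][i][::3],z[k][i][::3])][:40])
E
```

```text
11.1 [5.82361302e-01 5.14561389e-04 3.47007902e-01]
handle 1715 ((560.6062622070312, 62.854164123535156), (33.197147369384766, 16.821979522705078), 19.493818283081055) b -0.11634344135194201
-0.02 [(-120, 74), (-119, 74), (-118, 77), (-117, 76), (-117, 76), (-116, 76), (-116, 76), (-115, 74), (-115, 74), (-114, 75), (-113, 75), (-112, 76), (-112, 75), (-111, 74), (-111, 75), (-110, 75), (-110, 76), (-109, 76), (-109, 75), (-108, 75), (-107, 73), (-106, 75), (-106, 74), (-105, 74), (-104, 73), (-104, 75), (-103, 74), (-103, 73), (-102, 73), (-102, 74), (-101, 74), (-100, 74), (-100, 74), (-99, 74), (-98, 74), (-98, 73), (-97, 73), (-97, 74), (-96, 74), (-95, 74)]
-0.01 [(-120, 79), (-119, 79), (-119, 81), (-118, 79), (-118, 78), (-117, 80), (-116, 81), (-116, 78), (-116, 79), (-115, 76), (-115, 79), (-115, 80), (-114, 76), (-113, 78), (-112, 78), (-112, 77), (-111, 77), (-111, 78), (-110, 77), (-109, 77), (-109, 77), (-108, 77), (-107, 78), (-107, 76), (-105, 77), (-105, 79), (-104, 79), (-104, 76), (-104, 79), (-103, 80), (-102, 78), (-102, 77), (-101, 77), (-101, 75), (-100, 77), (-
[... 792 characters left out ...]
(-107, 83), (-107, 81), (-107, 84), (-107, 81), (-106, 80), (-106, 81), (-105, 78), (-105, 81), (-105, 79), (-105, 78), (-104, 77), (-104, 76), (-103, 77), (-102, 76), (-99, 83), (-98, 82), (-98, 83), (-98, 82), (-97, 81)]
0.02 [(-120, 84), (-119, 84), (-118, 84), (-117, 87), (-117, 85), (-115, 87), (-115, 85), (-114, 86), (-114, 85), (-113, 85), (-113, 84), (-112, 85), (-111, 84), (-111, 85), (-110, 84), (-110, 84), (-109, 81), (-109, 85), (-108, 82), (-108, 82), (-107, 80), (-107, 81), (-107, 80), (-106, 82), (-106, 81), (-106, 80), (-105, 77), (-105, 77), (-101, 84), (-101, 83), (-101, 84), (-100, 83), (-99, 84), (-99, 83), (-98, 85), (-97, 83), (-97, 85), (-96, 84), (-96, 82), (-95, 84)]
```

View pics/w3.png

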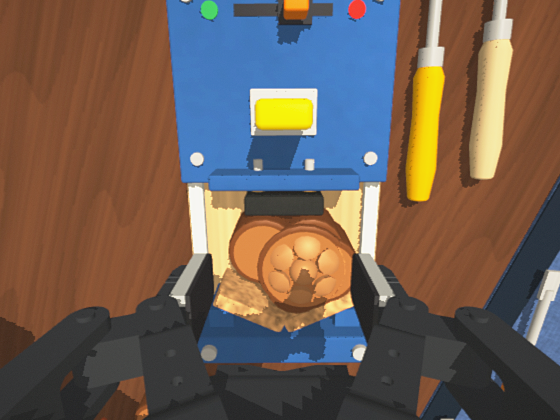

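Wrist view: the burl sits in the cork V at (290,260) with the pad (284,203) against it. I'll measure the pad compression against the first wrist picture.

```bash
python3 - <<'E'
from h import *
s=dict(np.load('/tmp/wrist.npz'))
def ray(s,uv,z):
    K=s['K'];V=np.linalg.inv(s['view']);d=V[:3,:3]@np.array([(uv[0]-K[0,2])/K[0,0],-(uv[1]-K[1,2])/K[1,1],-1]);c=V[:3,3]
    return c+d*(z-c[2])/d[2]
g=cv2.cvtColor(s['img'],cv2.COLOR_BGR2GRAY); w=world(s)
hs=np.array([.5606,.0629,0])
# handle front/back edge via known: also plate top (blue, z~.07)
hsv=cv2.cvtColor(s['img'],cv2.COLOR_BGR2HSV)
for u in (260,275,290,305): print(u,[(v,int(g[v,u]),int(hsv[v,u,0]),int(w[v,u,2]*1000) if w[v,u,2]==w[v,u,2] else -1, round(float((w[v,u]-hs)@BY)*1000,1)) for v in range(168,222,2)])
for v in (191,192,193,194): print('pad back z66 row',v,(ray(s,(284,v),.066)-hs)@BY)
E
python3 - <<'E'
import cv2
im=cv2.imread('pics/w3.png')[80:230,190:390]
cv2.imwrite('pics/w3c.png',cv2.resize(im,None,fx=4,fy=4,interpolation=cv2.INTER_CUBIC))
E
```

```text
260 [(168, 148, 21, 49, -41.5), (170, 160, 108, 49, -43.0), (172, 86, 106, 56, -43.2), (174, 89, 106, 64, -43.3), (176, 124, 106, 69, -43.7), (178, 121, 107, 70, -45.1), (180, 117, 107, 69, -46.7), (182, 120, 106, 69, -48.2), (184, 116, 106, 70, -49.6), (186, 116, 106, 69, -51.1), (188, 114, 106, 70, -52.4), (190, 99, 112, 69, -54.2), (192, 66, 20, 50, -60.3), (194, 40, 30, 58, -60.0), (196, 52, 30, 63, -60.3), (198, 67, 30, 65, -61.1), (200, 64, 30, 65, -62.7), (202, 62, 34, 66, -63.9), (204, 63, 25, 66, -65.7), (206, 64, 26, 65, -67.4), (208, 61, 30, 65, -68.9), (210, 62, 13, 66, -70.2), (212, 63, 25, 65, -72.0), (214, 55, 30, 64, -73.8), (216, 81, 10, 63, -75.8), (218, 84, 11, 69, -75.7), (220, 113, 11, 71, -76.5)]
275 [(168, 66, 107, 41, -43.0), (170, 90, 107, 51, -42.8), (172, 91, 106, 57, -43.1), (174, 91, 106, 67, -42.8), (176, 120, 107, 68, -44.0), (178, 119, 107, 69, -45.2), (180, 118, 107, 69, -46.8), (182, 120, 106, 70, -48.0), (184, 118, 106, 70, -49.5), (186, 115, 107, 69, -51.3), (188, 116, 106, 70, -52.6), (190, 84, 107, 68, -54.5), (192, 36, 15, 51, -60.1), (194, 40, 
[... 1274 characters left out ...]
), (182, 117, 107, 70, -48.1), (184, 115, 107, 70, -49.6), (186, 115, 107, 70, -51.2), (188, 115, 106, 69, -52.8), (190, 94, 112, 69, -54.2), (192, 43, 19, 50, -60.3), (194, 42, 30, 58, -60.0), (196, 53, 30, 64, -60.1), (198, 65, 26, 64, -61.7), (200, 64, 30, 66, -62.6), (202, 64, 24, 65, -64.4), (204, 63, 23, 64, -66.1), (206, 62, 30, 66, -67.4), (208, 65, 34, 65, -69.1), (210, 63, 25, 66, -70.5), (212, 62, 26, 66, -72.0), (214, 53, 20, 64, -74.0), (216, 80, 10, 64, -75.6), (218, 79, 11, 68, -75.8), (220, 122, 11, 71, -76.5)]
pad back z66 row 191 -0.05580298653234228
pad back z66 row 192 -0.05656161880564793
pad back z66 row 193 -0.05732148298791588
pad back z66 row 194 -0.05808258208224707
```

View pics/w3c.png

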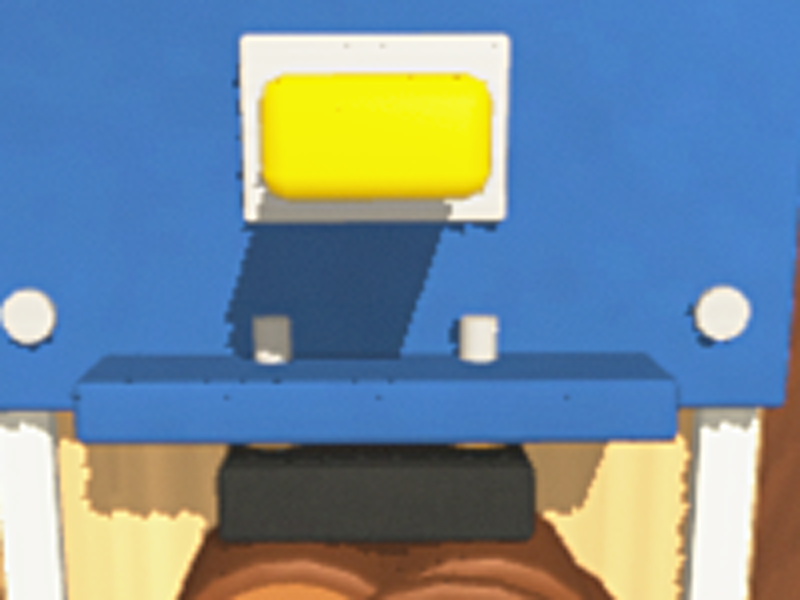

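The pad's back face is 5.2 mm from the plate where it would be 10 mm unpressed, so it is compressed about 5 mm: halfway. Now the lock.

```bash
python3 - <<'E'
from h import *
go([.5448,.1314,.300])
E
```

```text
turn/180 [-0.0005 -0.0003 -0.0007] shift/.5 now axes [0.2701 0.0173 0.0933] shift/.5 RT axes [0.2702 0.0177 0.093 ]
```

Call:
servo_tool:
  plan: "0.05 0.003 0 0 0 0;0.08 0.004 0 0 0 0;0.08 0.005 0.03 0 0 0;0.045 0.003 0.03 0 0 0;0.015 0.002 0.033 0 0 0;0 0 0 0 0 0;0 0 0 0 0 0"

```text
time_s: 12.02
position: [0.5452, 0.1306, 0.3013]
orientation: [1.811, 2.567, -0.0]
ft_force: [0.2, 0.1, -0.8]
grip_width: 0.06
grasp_force: 0.0
```

```bash
python3 - <<'E'
from h import *
s=snap('wrist','w4.png');w=world(s);hsv=cv2.cvtColor(s['img'],cv2.COLOR_BGR2HSV)
m=(cv2.inRange(hsv,(5,150,80),(18,255,255))>0)&(abs(w[...,2]-.068)<.004)&(np.hypot(w[...,0]-.545,w[...,1]-.131)<.05)
t=w[m];r=cv2.minAreaRect((t[:,:2]*1000).astype(np.float32)) if len(t) else None;print(len(t),r)
c=np.array([.5448,.1314]) if r is None or len(t)<60 else np.array(r[0])/1000
go([*c,.221])
E
```

```text
503 ((544.6640625, 131.89404296875), (15.457184791564941, 13.838217735290527), 19.515995025634766)
turn/180 [ 0.0002  0.0001 -0.0007] shift/.5 now axes [ 0.0031 -0.0006  0.1614] shift/.5 RT axes [ 0.003  -0.0005  0.1614]
```

Call:
servo_tool:
  plan: "0.003 0 0.06 0 0 0;0 0 0.06 0 0 0;0 0 0.03 0 0 0;0 0 0.011 0 0 0;0 0 0 0 0 0"

```text
time_s: 12.7
position: [0.5448, 0.1325, 0.2214]
orientation: [1.81, 2.567, 0.001]
ft_force: [1.3, -0.1, 0.1]
grip_width: 0.0597
grasp_force: 0.0
```

Call:
servo_tool:
  plan: "0 0 0 0 0 0;0 0 0 0 0 0;0 0 0 0 0 0;0 0 0 0 0 0;0 0 0 0 0 0;0 0 0 0 0 0"
  hand: 1
  newtons: 20

```text
time_s: 13.45
position: [0.5447, 0.1327, 0.2214]
orientation: [1.81, 2.567, 0.001]
ft_force: [-1.7, -0.8, 7.0]
grip_width: 0.0155
grasp_force: 23.6
```

Call:
servo_tool:
  plan: "0 0 -0.002 0 0 0;0 -0.008 0 0 0 0;0 -0.01 0 0 0 0;0 -0.01 0 0 0 0;0 -0.008 0 0 0 0;0 -0.006 0 0 0 0"

```text
time_s: 14.2
position: [0.5243, 0.1254, 0.2214]
orientation: [1.811, 2.567, -0.001]
ft_force: [3.1, -1.7, -6.0]
grip_width: 0.0154
grasp_force: 22.3
```

Call:
servo_tool:
  plan: "0 -0.003 0 0 0 0"

```text
time_s: 14.32
position: [0.523, 0.1249, 0.2214]
orientation: [1.811, 2.567, -0.001]
ft_force: [2.8, -3.3, -5.8]
grip_width: 0.0158
grasp_force: 22.2
```

Call:
servo_tool:
  plan: "0 -0.003 0 0 0 0"

```text
time_s: 14.45
position: [0.5218, 0.1245, 0.2215]
orientation: [1.81, 2.567, -0.001]
ft_force: [3.0, -3.1, -7.1]
grip_width: 0.0155
grasp_force: 22.2
```

Call:
servo_tool:
  plan: "-0.001 -0.002 0.001 0 0 0"

```text
time_s: 14.58
position: [0.5211, 0.124, 0.2214]
orientation: [-1.81, -2.568, -0.001]
ft_force: [0.7, 1.6, 0.5]
grip_width: 0.0155
grasp_force: 22.9
```

Call:
servo_tool:
  plan: "0 -0.002 0 0 0 0"

```text
time_s: 14.7
position: [0.5206, 0.1238, 0.2215]
orientation: [1.81, 2.567, 0.003]
ft_force: [8.4, 3.4, -7.4]
grip_width: 0.0155
grasp_force: 22.0
```

Call:
servo_tool:
  plan: "0 -0.002 0 0 0 0"

```text
time_s: 14.82
position: [0.5202, 0.1237, 0.2215]
orientation: [1.809, 2.567, 0.006]
ft_force: [13.8, 4.5, -11.4]
grip_width: 0.0155
grasp_force: 21.6
```

The lock is against its end stop (14 N). Release, retreat and check.

Call:
servo_tool:
  plan: "0 0 0 0 0 0;0 0 0 0 0 0;0 0 0 0 0 0;0 0 -0.03 0 0 0;0 0 -0.06 0 0 0;-0.06 0.01 -0.06 0 0 0;-0.08 0.015 -0.05 0 0 0;-0.03 0.01 -0.04 0 0 0;0 0 0 0 0 0;0 0 0 0 0 0"
  hand: 0.3

```text
time_s: 16.08
position: [0.5638, 0.0495, 0.3407]
orientation: [-1.81, -2.567, 0.0]
ft_force: [-0.2, -0.3, -0.4]
grip_width: 0.0601
grasp_force: 0.0
```

```bash
python3 - <<'E'
from h import *
st=manip.state();print(st['time_s'],st['position'],st['ft_force'])
s=snap('wrist','w5.png');w=world(s);hsv=cv2.cvtColor(s['img'],cv2.COLOR_BGR2HSV)
def top(lo,hi,z):
    m=(cv2.inRange(hsv,lo,hi)>0)&(abs(w[...,2]-z)<.004)&(np.hypot(w[...,0]-.55,w[...,1]-.09)<.09)
    t=w[m];r=cv2.minAreaRect((t[:,:2]*1000).astype(np.float32));print(len(t),r);return np.array([*r[0],0])/1000
h=top((22,150,100),(35,255,255),.111);l=top((5,150,80),(18,255,255),.068)
print('lock rel',(l-h)@BX,(l-h)@BY)
a=(w-h)@BX;b=(w-h)@BY
k=(abs(a)<.02)&(b<-.056)&(b>-.09)&(w[...,2]>.06)&(hsv[...,2]<90)&(w[...,2]<.069);print('pad b',np.percentile(b[k],[2,98]))
E
```

```text
16.075 [0.5637727  0.04949881 0.3407222 ] [-0.22911098 -0.2878825  -0.44316209]
1493 ((560.3624267578125, 63.55289077758789), (33.140830993652344, 17.29205322265625), 19.133569717407227)
153 ((520.6827392578125, 122.864501953125), (16.140403747558594, 13.202391624450684), 19.70091438293457)
lock rel -0.017363594111889317 0.0692159693990723
pad b [-0.07953427 -0.06052359]
```

View pics/w5.png

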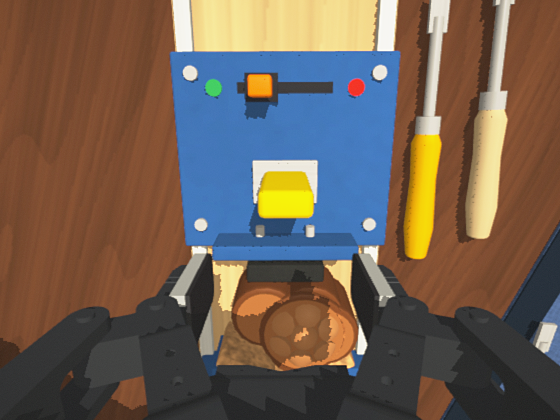

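The lock is at its green end (259,86), and the pad is still about half pressed against the burl. I'll hand it in.

```bash
python3 -c "
from station import manip
print(manip.close_job())"
```

```text
the job is handed in; nothing more can be done
None
```

The burl is clamped in the V jaw with the pad pressed about 4.5–5 mm of its 10 mm, the lock is at its green-dot stop, and the robot was clear when I handed the job in at about 16 s; no verdict came back.

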